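# Shut the empty capsule tub and push it through the waste flap

### The arm

A 6-joint arm with a two-finger parallel gripper is mounted at the origin on the work surface. World frame = base frame: x ahead of the robot, y to its left, z up, the work surface at z = 0. Lengths are in m, angles in rad, forces in N, time in s.
With the tool pointing down it reaches from about 0.35 to 0.925 m from the base axis. Payload 6.4 kg.
Tool frame: the origin (TCP) lies on the centre line of the jaws, within the pads' length; the fingertips stand 14 mm ahead of it and the grasp point (between the pads) lies 5 mm behind it; z points along the fingers, y is the line along which they close (so a half turn about z gives the same grasp; the last joint's range is limited). The gripper opens to 94 mm and grips with 3 to 60 N. Pads are 16 mm wide; open, the fingers measure 119 mm over their backs; the gripper's body (75 mm by 177 mm) begins 78 mm behind the grasp point.
Start: joints at [1.132, 0.245, 1.558, -0, 1.339, -0.174], TCP at [0.17, 0.627, 0.219] pointing down, gripper open.
Joint ranges: [-3.13, 3.13], [-1.02, 2.26], [0.13, 2.54], [-0.95, 4.09], [0.21, 2.88], [-2.74, 2.74]. Speed limits (rad/s): [2.57, 2.57, 3.14, 3.14, 3.14, 3.14].

### API

Orientations are given as a unit quaternion [x, y, z, w].
In Python, from bench import readout, eyes, arm gives the robot as it stands.
- The arm moves only by the tool step_arm, never from a script. Its argument "plan" is a list of rows, each an object with "fingers": the gripper command: -1 is shut, 1 is fully open, values between are in proportion; "travel": the shift along the tool's x, y, z normalised to -1 to 1, where 1 is 0.03 m, a list of three; "yaw": the turn about the tool's z normalised to -1 to 1, where 1 is 4 degrees. A call has 1 to 20 rows; each row shifts and turns the commanded pose from where the row before left it, along the tool's axes as they then stand; what a row does not reach is not made up. A row lasts 1/10 s, in which the tool goes at most 50 mm and 8.59 degrees, less where a joint would pass 70% of its speed; a pose out of reach is approached as far as the arm can. A call with a number of a shift or a turn outside -1 to 1 is refused whole. A call with a gripper value outside its range is refused whole. The fingers move at their own pace and stop on an object; "newtons" is the grip in N (left out, the last holds). Time passes only in rows, so rows that do not move let the fingers close. It gives the time, the measured TCP pose, the force, the opening and the grip force at its end, in the units of the state.
- readout.get_obs(): the state, without advancing time (a new reading comes with each control period).
- eyes.grab_frame(name): name is "side" or "top" or "wrist"; returns a dict with "image" (420x560x3 uint8, blue, green, red), "intrinsics" (3x3 intrinsics, pixels), "dist_coeffs" ([k1, k2, p1, p2, k3] as OpenCV has them; the pictures are not rectified), "eye" and "attitude" of the camera in the world; the wrist camera has in their place "T_tool_cam" (4x4, takes a point from camera to tool coordinates, whose origin is the TCP and whose axes are the flange's). Camera axes: x right, y down, z forward; pixel columns grow to the right and rows downward; lengths in m; the calibration is good to about 2 mm. A picture is of the moment at which its call begins: read the wrist's pose just before it. There is no depth.
- arm.job_done(): hands the job in; it is judged then, once.
Trained networks look in a picture, given as the dict that the camera call returned (one of the last four; its "shot" number tells which), for a name from the list of things; names that differ only in an ending like _2 or _b are one class to them, and where a whole thing is asked for, a point or a joint stands for the part that bears it (a point fixed in the world has none). Each returns a list of dicts, best first, with "conf" (0 to 1); they miss things now and then, are a little off and sometimes report something else, mostly with a low value. They report only what shows in the picture. A call takes as long as a camera call. They do not tell look-alikes from the thing itself.
- eyes.recognise(picture, query): "box" ([left, top, right, bottom] in pixels, round what is visible of it).
- eyes.spot_point(picture, query): "position" ([row, column] in pixels: a listed point, or the origin of a listed thing).
The state is a dict: "t": time; "joint_positions": joint angles; "joint_vel": joint speeds; "effort": joint torques, N m; "ee_pos": TCP position; "eef_rot": TCP orientation; "ft_force": force on the tool from outside, world axes, zero at the start; "moment": the same for the moment, N m; "grip_width": finger opening in m; "finger_force": force on a finger pad.
Only numpy, scipy, OpenCV 4.12 (cv2) and the standard library are available. Lean on these libraries where they do the work, as an engineer would, in place of code of your own. Each camera call takes 0.05 s, during which the arm holds its last target. There are 200 camera calls.

### The job

The lid of the empty orange capsule tub is only perched on its collar: press it straight down until it snaps fully home. Then bring the shut tub, kept upright, to the waste cabinet at the table's right-hand end and push it through the green swing flap, so that it drops inside and the flap swings shut behind it. Leave the full tub and everything else on the table where they are.

Things in the scene. Friction and masses are not known exactly. Their poses are not given: they have to be found in the camera images.
- tub_mid (a point): Centre of the empty tub, 47 mm above its underside: an orange plastic box 62 mm wide (x) by 120 mm long (y), white collar, blue press-on lid; 94 mm high with the lid home, about 103 mm at the start; z up; loose, upright, 0.12 to 0.2 kg. Its y axis starts within 0.5 rad of world y. It can be gripped across the 62 mm width, high up. A look-alike full tub and a cup stand beside it, in any order.
- lid_top (a point): Centre of the flat top of the empty tub's blue lid (62 x 120 mm, 24 mm high, flush with the tub's sides). With the lid fully home this point is 94 mm above the tub's underside.
- tub_lid (a joint): Height of the empty tub's lid above home, m: 0 to -0.001 = fully home; starts near 0.0095 (a white gap of some 10 mm under the lid), cannot rise past 0.012. A snap catch holds it up or down: pressing meets a peak of 10 to 13 N near 0.008, then below about 0.004 it snaps home by itself and is held there with about 10 N.
- mouth (a point): Middle of the lower edge of the waste cabinet's opening, at table height. x points straight into the cabinet (the way to push, world -y), y along its front, z up. The opening is 260 mm wide, 200 mm high, framed in green. The table ends 4 mm before this point; inside, a steep chute drops to a bin floor 0.14 m below, so a tub pushed half its length past the edge tips in.
- flap (a joint): Angle of the green swing flap (252 x 188 mm) that closes the opening, rad: 0 = shut; it hangs from a hinge 196 mm above the table, swings inwards only, to 1.45; its weight and a light spring (0.5 to 1 N at the height of the tub's lid) swing it shut again. It leans on a tub half through and can hold it there, so push the tub on until it drops.
- full_tub_mid (a point): Centre (47 mm above its underside) of the full tub: the same orange box with the same blue lid, already shut, 62 x 120 x 94 mm, 0.6 kg. Leave it.
- coin_cup: Blue cup, 80 mm across, 85 mm high; origin at the middle of its underside. Leave it.
- jug: Blue detergent jug with a yellow cap, 75 x 125 mm, 225 mm high; origin at the middle of its underside. Leave it.
- spray: White trigger spray bottle with a red head, 72 mm across, 225 mm high; origin at the middle of its underside. Leave it.
- starch_can: Blue spray can with a white cap, 54 mm across, 200 mm high; origin at the middle of its underside. Leave it.
- lint_roller: Lint roller lying on the table, 217 mm long along its x, 48 mm high; origin under its middle, at table height. Leave it.
- scrub_brush: Wooden scrubbing brush, bristles down, 58 x 150 x 43 mm; origin at the middle of its underside. Leave it.
- cabinet: White waste cabinet on the floor, fixed against the table's right-hand edge: 440 mm wide, 360 mm deep, its grey top 0.28 m above the table, with a green strip over the flap. Same origin and axes as mouth.
Things that resemble listed ones, but are neither listed nor needed, are in the scene too. What is shaped like the part that bears tub_mid but red is not meant.

How it is judged:
By the outcome, as a careful person would: the job done as asked, in the order asked, and still so for the second after the job is handed in, with the robot touching nothing.
It also fails if it takes over 67 s, if anything falls off the work surface, if the arm or the gripper's body presses on something with over 40 N, if the wrist force passes 120 N, or if a joint passes its speed limit or range.

## Working session

There is one attempt and no reset: what is moved stays moved. The work goes in short steps, Python scripts to look and compute and a tool call to move; the robot and the scene stay as the last step left them, time stands still between calls to the robot, and variables do not carry over. Pictures are saved under pics/ and viewed, at most 10 in all, crops included, and the job is handed in when it is done.

Besides the shell and the picture viewer there is one more tool, called after "Emit:" as name([rows], argument=value, ...), one row to a line, values as JSON. step_arm: Moves the arm, as the interface text tells. Scaled input: -1 to 1 covers 0.03 m each way for a shift and 4 degrees each way for a turn. Its arguments: {"type":"object","properties":{"plan":{"type":"array","items":{"type":"object","properties":{"fingers":{"type":"number"},"travel":{"type":"array","items":{"type":"number"}},"yaw":{"type":"number"}}}},"newtons":{"type":"number"}},"required":["plan"]}

```bash
mkdir -p pics
cat > h.py <<'E'
import numpy as np, cv2
from scipy.spatial.transform import Rotation as R
from bench import readout, eyes, arm
def campose(f,o=None):
    if 'T_tool_cam' in f:
        T=np.array(f['T_tool_cam']); Rt=R.from_quat(o['eef_rot']).as_matrix()
        return Rt@T[:3,:3], Rt@T[:3,3]+np.array(o['ee_pos'])
    a=np.array(f['attitude']); 
    Rm=a if a.shape==(3,3) else R.from_quat(a).as_matrix()
    return Rm,np.array(f['eye'])
def pix2z(f,uv,z,o=None):
    Rm,e=campose(f,o)
    p=cv2.undistortPoints(np.array(uv,float).reshape(-1,1,2),np.array(f['intrinsics']),np.array(f['dist_coeffs'])).reshape(-1,2)
    d=np.c_[p,np.ones(len(p))]@Rm.T
    return e+d*((z-e[2])/d[:,2])[:,None]
def proj(f,P,o=None):
    Rm,e=campose(f,o)
    rv=cv2.Rodrigues(Rm.T)[0]
    return cv2.projectPoints(np.array(P,float).reshape(-1,3),rv,-Rm.T@e,np.array(f['intrinsics']),np.array(f['dist_coeffs']))[0].reshape(-1,2)
E
python3 - <<'E'
from h import *
np.set_printoptions(precision=4,suppress=True)
o=readout.get_obs(); print(o)
for n in ['top','side']:
    f=eyes.grab_frame(n); cv2.imwrite(f'pics/{n}0.png',f['image']); print(n,f['eye'],f['attitude'])
    for q,z in [('tub_mid',.047),('lid_top',.1),('full_tub_mid',.047),('mouth',0),('coin_cup',0)]:
        for d in eyes.spot_point(f,q)[:4]:
            r,c=d['position']; print(q,round(d['conf'],2),(int(c),int(r)),pix2z(f,[[c,r]],z)[0])
E
```

```text
{'t': 0.0, 'joint_positions': array([ 1.1319,  0.2458,  1.559 , -0.    ,  1.3387, -0.1741]), 'joint_vel': array([-0.0011,  0.001 , -0.0019, -0.001 ,  0.0013, -0.0007]), 'effort': array([  0.0001, -41.5852, -31.4595,   0.0685,   0.0333,  -0.0001]), 'ee_pos': array([0.1699, 0.6268, 0.2184]), 'eef_rot': array([ 0.132 ,  0.9913, -0.0009, -0.0003]), 'ft_force': array([-0.1923, -0.3117,  0.3164]), 'moment': array([ 0.0183,  0.0591, -0.038 ]), 'finger_force': 0.0, 'grip_width': 0.09382883279614691}
top [0.4099 0.0308 1.3218] [-0.6998  0.7123 -0.0281  0.0453]
tub_mid 0.61 (236, 287) [0.3072 0.1803 0.047 ]
tub_mid 0.31 (138, 272) [0.3555 0.4751 0.047 ]
lid_top 0.9 (237, 291) [0.2988 0.1717 0.1   ]
lid_top 0.69 (245, 230) [0.4733 0.1445 0.1   ]
full_tub_mid 0.65 (191, 229) [0.481  0.3147 0.047 ]
mouth 0.78 (432, 223) [ 0.4907 -0.4265  0.    ]
coin_cup 0.73 (310, 217) [ 0.5163 -0.0489  0.    ]
side [-0.1338  1.1466  1.1937] [-0.2481  0.8711 -0.41    0.1072]
tub_mid 0.73 (314, 277) [0.3065 0.1936 0.047 ]
lid_top 0.75 (279, 230) [0.4702 0.1245 0.1   ]
lid_top 0.36 (320, 265) [0.2933 0.1847 0.1   ]
full_tub_mid 0.57 (237, 283) [0.4846 0.3342 0.047 ]
mouth 0.94 (346, 167) [ 0.4951 -0.4225  0.    ]
coin_cup 0.74 (295, 218) [ 0.5099 -0.0532  0.    ]
```

View pics/top0.png

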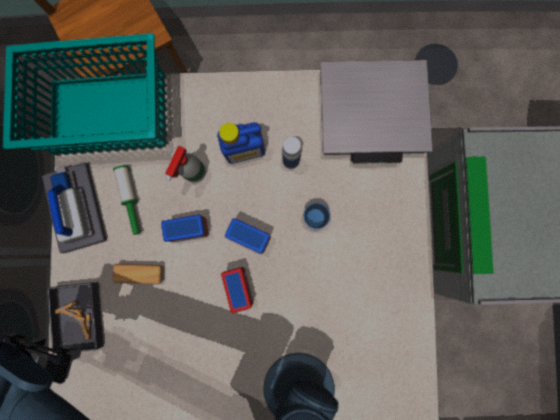

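View pics/side0.png

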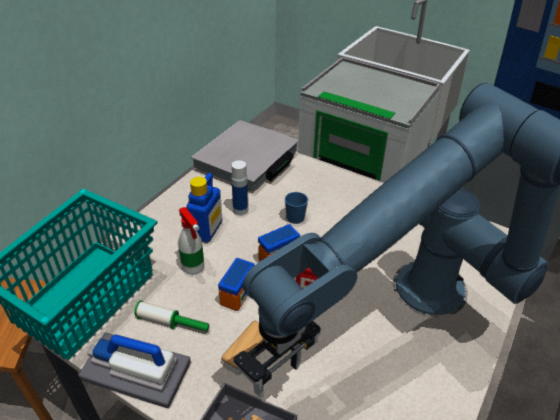

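Top picture: there are two orange tubs with blue lids, at top (184,228) and (247,236), and a red decoy at (237,289). The cup is at (316,215) and the flap near (447,218). I'll enlarge both tubs in the side view to find the white gap under the lid.

Run:
```python
import cv2
i=cv2.imread('pics/side0.png')[180:320,205:345]
cv2.imwrite('pics/crop1.png',cv2.resize(i,(600,600),interpolation=cv2.INTER_CUBIC))
```

```text
(no output)
```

View pics/crop1.png

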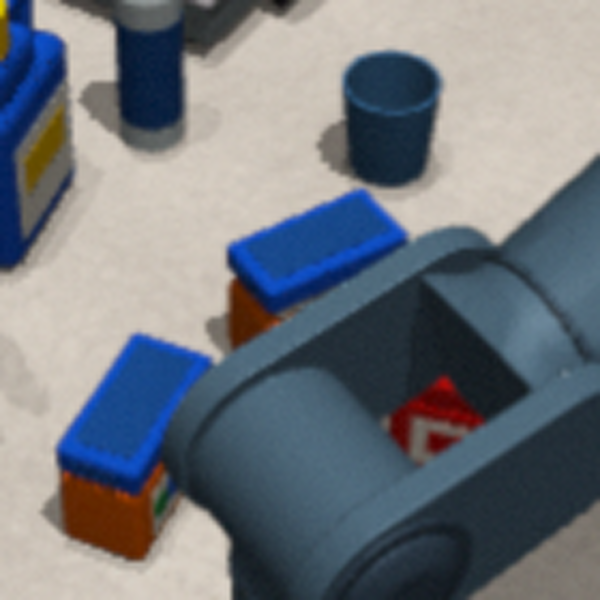

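Run:
```python
from h import *
np.set_printoptions(precision=4,suppress=True)
o=readout.get_obs(); f=eyes.grab_frame('wrist'); Rm,e=campose(f,o)
print(f['T_tool_cam'],f['intrinsics']); print(e,Rm)
c=pix2z(f,[[0,0],[560,0],[560,420],[0,420],[280,210]],0.05,o); print(c)
print(R.from_quat(o['eef_rot']).as_matrix())
```

```text
[[ 0.0012 -0.9598 -0.2807  0.0801]
 [ 1.      0.0013  0.0001 -0.0001]
 [ 0.0003 -0.2807  0.9598 -0.1642]
 [ 0.      0.      0.      1.    ]] [[344.5666   0.     282.3883]
 [  0.     344.5666 210.5555]
 [  0.       0.       1.    ]]
[0.0928 0.6482 0.3836] [[ 0.2605  0.9267  0.2709]
 [ 0.9655 -0.25   -0.0734]
 [-0.0003  0.2807 -0.9598]]
[[-0.0552  0.4398  0.05  ]
 [ 0.0686  0.8986  0.05  ]
 [ 0.53    0.8786  0.05  ]
 [ 0.3533  0.2232  0.05  ]
 [ 0.1858  0.6205  0.05  ]]
[[-0.9651  0.2617  0.    ]
 [ 0.2617  0.9651 -0.    ]
 [-0.      0.     -1.    ]]
```

Emit:
step_arm([
  {"travel":[-0.69,-0.81,-0.3],"yaw":0,"fingers":1},
  {"travel":[-0.69,-0.81,-0.3],"yaw":0,"fingers":1},
  {"travel":[-0.69,-0.81,0],"yaw":0,"fingers":1},
  {"travel":[-0.69,-0.81,0],"yaw":0,"fingers":1},
  {"travel":[-0.69,-0.81,0],"yaw":0,"fingers":1},
  {"travel":[-0.69,-0.81,0],"yaw":0,"fingers":1},
  {"travel":[-0.69,-0.81,0],"yaw":0,"fingers":1},
  {"travel":[-0.69,-0.81,0],"yaw":0,"fingers":1},
  {"travel":[-0.69,-0.81,0],"yaw":0,"fingers":1},
  {"travel":[-0.69,-0.81,0],"yaw":0,"fingers":1},
  {"travel":[-0.69,-0.81,0],"yaw":0,"fingers":1},
  {"travel":[-0.69,-0.81,0],"yaw":0,"fingers":1},
  {"travel":[-0.69,-0.81,0],"yaw":0,"fingers":1},
  {"travel":[-0.69,-0.81,0],"yaw":0,"fingers":1},
  {"travel":[0,0,0],"yaw":0,"fingers":1},
])

```text
t: 2.15
ee_pos: [0.362, 0.221, 0.2377]
eef_rot: [0.134, 0.991, -0.0, 0.001]
ft_force: [0.5, 0.2, -0.4]
grip_width: 0.0938
finger_force: 0.0
```

Run:
```python
from h import *
np.set_printoptions(precision=4,suppress=True)
o=readout.get_obs(); f=eyes.grab_frame('wrist'); cv2.imwrite('pics/w1.png',f['image'])
print(o['ee_pos'],o['eef_rot'],o['joint_positions'])
np.savez('w1.npz',ee_pos=o['ee_pos'],eef_rot=o['eef_rot'],**{k:f[k] for k in('intrinsics','dist_coeffs','T_tool_cam')})
for q,z in [('tub_mid',.047),('lid_top',.1),('full_tub_mid',.047)]:
  for d in eyes.spot_point(f,q)[:4]:
    r,c=d['position']; print(q,round(d['conf'],2),(int(c),int(r)),pix2z(f,[[c,r]],z,o)[0])
```

```text
[0.362  0.221  0.2377] [ 0.1343  0.9909 -0.0001  0.0005] [ 0.2798 -0.3386  2.0871 -0.0006  1.3923 -1.0214]
tub_mid 0.91 (241, 290) [0.4644 0.1441 0.047 ]
lid_top 0.85 (231, 319) [0.4664 0.1393 0.1   ]
lid_top 0.82 (213, 153) [0.3038 0.1746 0.1   ]
lid_top 0.29 (243, 289) [0.4376 0.1607 0.1   ]
full_tub_mid 0.81 (404, 268) [0.4871 0.3289 0.047 ]
```

View pics/w1.png

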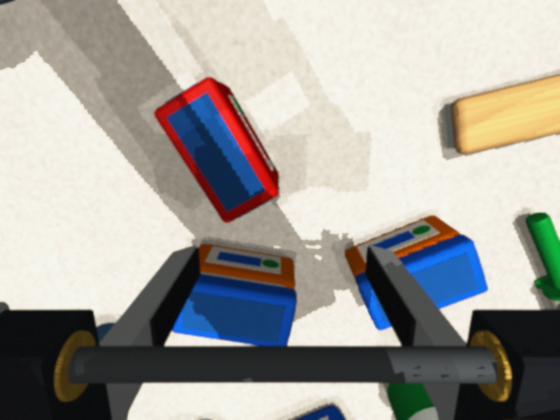

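The wrist view shows the red decoy at (217,150), tub A at (235,300) and tub B at (420,270). I'll enlarge the sides of A and B to look for the gap.

Run:
```python
import cv2,numpy as np
i=cv2.imread('pics/w1.png')
a=cv2.resize(i[235:350,165:305],(780,None) if 0 else (390,320),interpolation=cv2.INTER_CUBIC)
b=cv2.resize(i[210:335,340:492],(390,320),interpolation=cv2.INTER_CUBIC)
cv2.imwrite('pics/crop2.png',np.hstack([a,b]))
```

```text
(no output)
```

View pics/crop2.png

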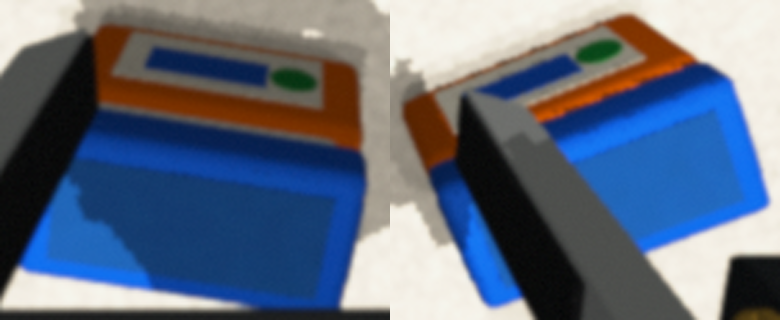

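The left crop (tub A) has a white collar line between the orange body and the blue lid, and the right crop (tub B) has none. So A, at top (247,236), is the empty tub; B is full and the red one is a decoy. Next I'll fit A's lid pose.

```bash
cat > fit.py <<'E'
from h import *
from scipy.optimize import minimize
def lidmask(img,win):
    h=cv2.cvtColor(img,cv2.COLOR_BGR2HSV)
    m=cv2.inRange(h,(100,130,50),(128,255,255)); w=np.zeros_like(m); x0,y0,x1,y1=win; w[y0:y1,x0:x1]=m[y0:y1,x0:x1]
    n,l,s,_=cv2.connectedComponentsWithStats(w); k=1+np.argmax(s[1:,4]); return (l==k).astype(np.uint8)
def fit(f,mask,zt,p0,o=None,S=4):
    M=cv2.resize(mask*255,None,fx=S,fy=S,interpolation=cv2.INTER_LINEAR)>127
    def c(p):
        cs=np.array([[a*.031,b*.06] for a in(-1,1) for b in(-1,1)]); ca,sa=np.cos(p[2]),np.sin(p[2])
        xy=cs@np.array([[ca,sa],[-sa,ca]])+p[:2]
        P=np.vstack([np.c_[xy,np.full(4,zt)],np.c_[xy,np.full(4,zt-.024)]])
        q=((proj(f,P,o)+.5)*S-.5)
        im=np.zeros(M.shape,np.uint8); cv2.fillConvexPoly(im,cv2.convexHull(np.round(q*16).astype(np.int32)),1,shift=4)
        return 1-(M&(im>0)).sum()/(M|(im>0)).sum()
    return minimize(c,p0,method='Nelder-Mead',options=dict(initial_simplex=np.array(p0)+np.array([[0,0,0],[.01,0,0],[0,.01,0],[0,0,.15]])))
E
python3 - <<'E'
from fit import *
np.set_printoptions(precision=4,suppress=True)
f=eyes.grab_frame('top')
img=cv2.imread('pics/top0.png')
for win,zt,p0 in [((215,208,280,262),.1035,(.465,.143,-.4)),((155,205,211,250),.094,(.48,.325,.1))]:
    m=lidmask(img,win); r=fit(f,m,zt,p0); print(m.sum(),r.x,r.fun)
s=eyes.grab_frame('side'); cv2.imwrite('pics/side1.png',s['image'])
w={k:v for k,v in np.load('w1.npz').items()}
m=lidmask(cv2.imread('pics/w1.png'),(165,235,305,350)); r=fit(w,m,.1035,(.465,.143,-.4),w,2); print('wrist',m.sum(),r.x,r.fun)
# flap / mouth from top and side
for n,g in(('top',f),('side',s)):
    for q in('flap','mouth','cabinet'):
        b=eyes.recognise(g,q)[:1] if q!='mouth' else eyes.spot_point(g,q)[:1]
        if b: print(n,q,b[0])
        if q=='mouth' and b: print(pix2z(g,[b[0]['position'][::-1]],0))
E
```

```text
847 [ 0.4596  0.1427 -0.4725] 0.08220384928164814
838 [0.4849 0.3321 0.1457] 0.10466902678511791
wrist 6562 [ 0.4643  0.1422 -0.44  ] 0.19346710506099618
top flap {'box': [429.0, 169.0, 460.4, 268.9], 'conf': 0.69}
top mouth {'position': [235.8, 245.0], 'conf': 0.61}
[[0.4617 0.1568 0.    ]]
top cabinet {'box': [426.0, 127.7, 560.0, 306.7], 'conf': 0.94}
side flap {'box': [320.3, 112.5, 376.5, 171.7], 'conf': 0.6}
side mouth {'position': [170.5, 345.6], 'conf': 0.95}
[[ 0.488 -0.404  0.   ]]
side cabinet {'box': [296.9, 56.8, 436.8, 192.1], 'conf': 0.84}
```

Emit:
step_arm([
  {"travel":[0,0,0],"yaw":1,"fingers":1},
  {"travel":[0,0,0],"yaw":1,"fingers":1},
  {"travel":[0,0,0],"yaw":1,"fingers":1},
  {"travel":[0,0,0],"yaw":1,"fingers":1},
  {"travel":[0,0,0],"yaw":1,"fingers":1},
  {"travel":[0,0,0],"yaw":1,"fingers":1},
  {"travel":[0,0,0],"yaw":1,"fingers":1},
  {"travel":[0,0,0],"yaw":1,"fingers":1},
  {"travel":[0,0,0],"yaw":1,"fingers":1},
  {"travel":[0,0,0],"yaw":1,"fingers":1},
  {"travel":[0,0,0],"yaw":1,"fingers":1},
  {"travel":[0,0,0],"yaw":1,"fingers":1},
  {"travel":[0,0,0],"yaw":1,"fingers":1},
  {"travel":[0,0,0],"yaw":1,"fingers":1},
  {"travel":[0,0,0],"yaw":1,"fingers":1},
  {"travel":[0,0,0],"yaw":1,"fingers":1},
  {"travel":[0,0,0],"yaw":1,"fingers":1},
  {"travel":[0,0,0],"yaw":1,"fingers":1},
  {"travel":[0,0,0],"yaw":1,"fingers":1},
  {"travel":[0,0,0],"yaw":1,"fingers":1},
])

```text
t: 4.75
ee_pos: [0.3607, 0.2232, 0.2374]
eef_rot: [0.739, 0.673, -0.0, -0.0]
ft_force: [-0.1, -0.2, -0.3]
grip_width: 0.094
finger_force: 0.0
```

Emit:
step_arm([
  {"travel":[0,0,0],"yaw":1,"fingers":-1},
  {"travel":[0,0,0],"yaw":1,"fingers":-1},
  {"travel":[0,0,0],"yaw":1,"fingers":-1},
  {"travel":[0,0,0],"yaw":1,"fingers":-1},
  {"travel":[0,0,0],"yaw":1,"fingers":-1},
  {"travel":[-0.73,0.82,0],"yaw":0,"fingers":-1},
  {"travel":[-0.73,0.82,0],"yaw":0,"fingers":-1},
  {"travel":[-0.73,0.82,0],"yaw":0,"fingers":-1},
  {"travel":[-0.73,0.82,0],"yaw":0,"fingers":-1},
  {"travel":[-0.73,0.82,0],"yaw":0,"fingers":-1},
  {"travel":[0,0,0],"yaw":0,"fingers":-1},
])

```text
t: 5.85
ee_pos: [0.4265, 0.0693, 0.2376]
eef_rot: [0.845, 0.534, -0.0, 0.0]
ft_force: [-0.3, 0.7, 1.0]
grip_width: 0.0095
finger_force: 0.0
```

Run:
```python
from fit import *
np.set_printoptions(precision=4,suppress=True)
o=readout.get_obs(); f=eyes.grab_frame('wrist'); cv2.imwrite('pics/w2.png',f['image'])
y=R.from_quat(o['eef_rot']).as_matrix()[:,1]; print(o['ee_pos'],np.arctan2(y[1],y[0]),o['joint_positions'])
u=proj(f,[.462,.143,.1],o)[0]; print(u)
u=u.astype(int); m=lidmask(f['image'],(max(u[0]-130,0),max(u[1]-110,0),u[0]+130,min(u[1]+110,420)))
v=f['image'].copy(); cc,_=cv2.findContours(m,0,1); cv2.drawContours(v,cc,-1,(0,255,255),1); 
for z in(.1015,.1035):
    r=fit(f,m,z,(.462,.143,-.45),o,2); print(m.sum(),r.x,r.fun)
g=eyes.grab_frame('top'); t=cv2.resize(g['image'][110:310,400:560],(480,600),interpolation=cv2.INTER_CUBIC)
v=cv2.resize(v,(320,240)); cv2.imwrite('pics/v2.png',np.hstack([t,np.vstack([v,np.zeros((360,320,3),np.uint8)])]))
```

```text
[0.4265 0.0693 0.2376] -0.4438286367196302 [-0.1021 -0.3148  2.0694 -0.0006  1.3867  0.3418]
[280.4775 110.0936]
10532 [ 0.462   0.1404 -0.442 ] 0.061172642791879284
10532 [ 0.4611  0.1412 -0.4426] 0.07406918985449906
```

View pics/v2.png

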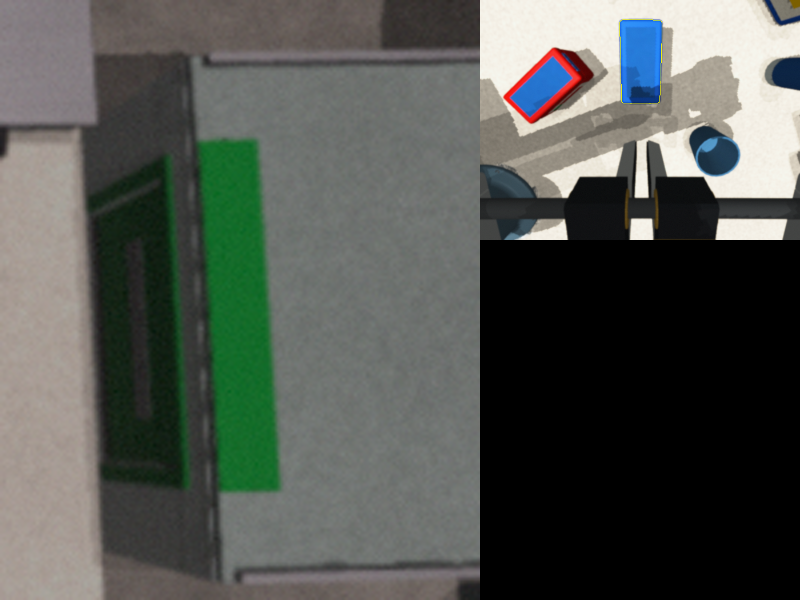

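Emit:
step_arm([
  {"travel":[0.88,0.02,0],"yaw":0,"fingers":-1},
  {"travel":[0.88,0.02,0],"yaw":0,"fingers":-1},
  {"travel":[0.88,0.02,0],"yaw":0,"fingers":-1},
  {"travel":[0,0,0.96],"yaw":0,"fingers":-1},
  {"travel":[0,0,0.96],"yaw":0,"fingers":-1},
  {"travel":[0,0,0.96],"yaw":0,"fingers":-1},
  {"travel":[0,0,0.9],"yaw":0,"fingers":-1},
  {"travel":[0,0,0],"yaw":0,"fingers":-1},
])

```text
t: 6.75
ee_pos: [0.4572, 0.1437, 0.1203]
eef_rot: [0.844, 0.537, -0.004, -0.002]
ft_force: [-0.4, -0.7, 0.0]
grip_width: 0.0003
finger_force: 0.0
```

Run:
```python
from h import *
np.set_printoptions(precision=4,suppress=True)
g=eyes.grab_frame('top')
print(pix2z(g,[[431.7,178],[434.3,271]],.008)); print(pix2z(g,[[427,153],[434.5,310]],0)); print('strip',pix2z(g,[[400+200/3,110+140/3],[400+220/3,110+490/3]],.28))
s=eyes.grab_frame('side')
for d in eyes.spot_point(s,'mouth'): print(d,pix2z(s,[d['position'][::-1]],0))
h=cv2.cvtColor(s['image'],cv2.COLOR_BGR2HSV); m=cv2.inRange(h,(50,120,30),(75,255,255))
n,l,st,c=cv2.connectedComponentsWithStats(m)
for i in range(1,n):
    if st[i,4]>150:
        print(st[i]); ys,xs=np.where(l==i); P=np.c_[xs,ys]
        if st[i,0]>280 and st[i,3]>30:
            q=cv2.approxPolyDP(cv2.convexHull(P),4,True)[:,0]; print(q.tolist(),pix2z(s,q,0.0))
```

```text
[[ 0.6309 -0.429   0.008 ]
 [ 0.3433 -0.4218  0.008 ]]
[[ 0.7126 -0.4216  0.    ]
 [ 0.2247 -0.4197  0.    ]]
strip [[ 0.6375 -0.4249  0.28  ]
 [ 0.3493 -0.4234  0.28  ]]
{'position': [169.2, 344.8], 'conf': 0.83} [[ 0.4944 -0.4102 -0.    ]]
[318  92  69  22 468]
[315 111  37  22 392]
[350 157  33  23 359]
[180 248  23  19 286]
[170 311  39  20 347]
```

Emit:
step_arm([
  {"travel":[0,0,0],"yaw":0,"fingers":-1},
  {"travel":[0,0,0.07],"yaw":0,"fingers":-1},
  {"travel":[0,0,0.07],"yaw":0,"fingers":-1},
  {"travel":[0,0,0],"yaw":0,"fingers":-1},
])

```text
t: 7.3
ee_pos: [0.4608, 0.1426, 0.1199]
eef_rot: [0.844, 0.536, -0.0, -0.0]
ft_force: [-0.5, 0.1, 0.1]
grip_width: 0.0004
finger_force: 0.0
```

Emit:
step_arm([
  {"travel":[0,0,0.1],"yaw":0,"fingers":-1},
  {"travel":[0,0,0.1],"yaw":0,"fingers":-1},
  {"travel":[0,0,0],"yaw":0,"fingers":-1},
])

```text
t: 7.6
ee_pos: [0.4613, 0.1426, 0.1147]
eef_rot: [0.844, 0.536, 0.0, 0.0]
ft_force: [-2.0, -0.6, 6.7]
grip_width: 0.0006
finger_force: 3.0
```

Emit:
step_arm([
  {"travel":[0,0,0.1],"yaw":0,"fingers":-1},
  {"travel":[0,0,0],"yaw":0,"fingers":-1},
])

```text
t: 7.8
ee_pos: [0.4607, 0.1426, 0.1106]
eef_rot: [0.844, 0.536, -0.0, -0.0]
ft_force: [-0.8, -0.3, 0.4]
grip_width: 0.0002
finger_force: 0.0
```

Emit:
step_arm([
  {"travel":[0,0,0.1],"yaw":0,"fingers":-1},
  {"travel":[0,0,0],"yaw":0,"fingers":-1},
])

```text
t: 8.0
ee_pos: [0.4612, 0.1426, 0.1082]
eef_rot: [0.844, 0.536, 0.0, 0.0]
ft_force: [-1.6, -0.5, 3.7]
grip_width: 0.0003
finger_force: 2.2
```

Emit:
step_arm([
  {"travel":[0,0,0.1],"yaw":0,"fingers":-1},
  {"travel":[0,0,0],"yaw":0,"fingers":-1},
])

```text
t: 8.2
ee_pos: [0.462, 0.1425, 0.1081]
eef_rot: [0.844, 0.536, -0.0, 0.001]
ft_force: [-8.6, -2.4, 22.6]
grip_width: 0.0005
finger_force: 11.5
```

Emit:
step_arm([
  {"travel":[0,0,-1],"yaw":0,"fingers":-1},
  {"travel":[0,0,-1],"yaw":0,"fingers":1},
  {"travel":[0,0.05,0],"yaw":0,"fingers":1},
  {"travel":[0,0,0],"yaw":0,"fingers":1},
  {"travel":[0,0,0],"yaw":0,"fingers":1},
  {"travel":[0,0,0],"yaw":0,"fingers":1},
  {"travel":[0,0,0],"yaw":0,"fingers":1},
  {"travel":[0,0,0],"yaw":0,"fingers":1},
])

```text
t: 9.0
ee_pos: [0.4618, 0.142, 0.1641]
eef_rot: [0.844, 0.536, -0.001, -0.0]
ft_force: [0.8, 0.1, 0.0]
grip_width: 0.0526
finger_force: 0.0
```

Run:
```python
from fit import *
np.set_printoptions(precision=4,suppress=True)
o=readout.get_obs(); print(o['ee_pos'],o['grip_width'])
f=eyes.grab_frame('wrist'); cv2.imwrite('pics/w3.png',f['image'])
g=eyes.grab_frame('top')
m=lidmask(f['image'],(150,0,410,420)); print(m.sum(),fit(f,m,.094,(.462,.1405,-.44),o,2).x)
```

```text
[0.4618 0.142  0.1641] 0.05262444740369488
12907 [ 0.4622  0.1415 -0.4581]
```

View pics/w3.png

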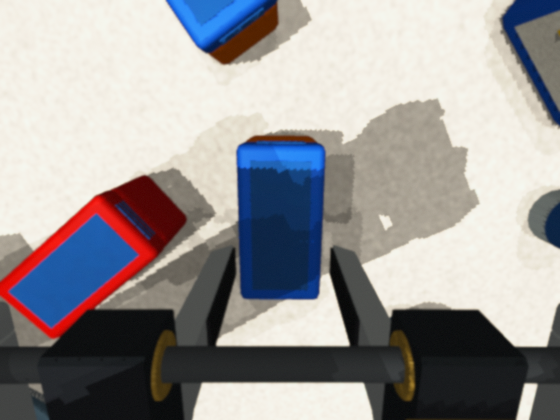

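The lid looks fully home: no white shows at the tub's end near (280,140), and the fingers straddle it evenly. Next I descend and grip.

Emit:
step_arm([
  {"travel":[0,0,0],"yaw":0,"fingers":1},
  {"travel":[0,0,0],"yaw":0,"fingers":1},
  {"travel":[0,0,0],"yaw":0,"fingers":1},
  {"travel":[0,0,0],"yaw":0,"fingers":1},
  {"travel":[0,0,0.9],"yaw":0,"fingers":1},
  {"travel":[0,0,0.9],"yaw":0,"fingers":1},
  {"travel":[0,0,0.9],"yaw":0,"fingers":1},
  {"travel":[0,0,0.9],"yaw":0,"fingers":1},
  {"travel":[0,0,0],"yaw":0,"fingers":1},
  {"travel":[0,0,0],"yaw":0,"fingers":-1},
  {"travel":[0,0,0],"yaw":0,"fingers":-1},
  {"travel":[0,0,0],"yaw":0,"fingers":-1},
  {"travel":[0,0,0],"yaw":0,"fingers":-1},
  {"travel":[0,0,0],"yaw":0,"fingers":-1},
  {"travel":[0,0,0],"yaw":0,"fingers":-1},
], newtons=20)

```text
t: 10.6
ee_pos: [0.4626, 0.1422, 0.0578]
eef_rot: [0.844, 0.536, 0.0, 0.0]
ft_force: [-2.4, 1.2, 5.9]
grip_width: 0.0625
finger_force: 20.0
```

Emit:
step_arm([
  {"travel":[0,0,-0.5],"yaw":0,"fingers":-1},
  {"travel":[0,0,-0.7],"yaw":0,"fingers":-1},
  {"travel":[0,0,-0.7],"yaw":0,"fingers":-1},
  {"travel":[0,0,-0.7],"yaw":0,"fingers":-1},
  {"travel":[0,0,-0.7],"yaw":0,"fingers":-1},
  {"travel":[0,0,-0.7],"yaw":0,"fingers":-1},
  {"travel":[0,0,0],"yaw":-0.79,"fingers":-1},
  {"travel":[0,0,0],"yaw":-0.79,"fingers":-1},
  {"travel":[0,0,0],"yaw":-0.79,"fingers":-1},
  {"travel":[0,0,0],"yaw":-0.79,"fingers":-1},
  {"travel":[0,0,0],"yaw":-0.79,"fingers":-1},
  {"travel":[0,0,0],"yaw":-0.79,"fingers":-1},
  {"travel":[0,0,0],"yaw":-0.79,"fingers":-1},
  {"travel":[0,0,0],"yaw":-0.79,"fingers":-1},
  {"travel":[0,0,0],"yaw":0,"fingers":-1},
  {"travel":[0,0,0],"yaw":0,"fingers":-1},
])

```text
t: 12.2
ee_pos: [0.4619, 0.142, 0.1765]
eef_rot: [0.707, 0.707, -0.0, -0.0]
ft_force: [0.4, -0.9, -2.4]
grip_width: 0.0618
finger_force: 20.0
```

Emit:
step_arm([
  {"travel":[-0.4,0.04,0],"yaw":0,"fingers":-1},
  {"travel":[-0.8,0.05,0],"yaw":0,"fingers":-1},
  {"travel":[-0.8,0.05,0],"yaw":0,"fingers":-1},
  {"travel":[-0.8,0.05,0],"yaw":0,"fingers":-1},
  {"travel":[-0.8,0.05,0],"yaw":0,"fingers":-1},
  {"travel":[-0.8,0.05,0],"yaw":0,"fingers":-1},
  {"travel":[-0.8,0.05,0],"yaw":0,"fingers":-1},
  {"travel":[-0.8,0.05,0],"yaw":0,"fingers":-1},
  {"travel":[-0.8,0.05,0],"yaw":0,"fingers":-1},
  {"travel":[-0.8,0.05,0],"yaw":0,"fingers":-1},
  {"travel":[-0.8,0.05,0],"yaw":0,"fingers":-1},
  {"travel":[-0.8,0.05,0],"yaw":0,"fingers":-1},
  {"travel":[-0.8,0.05,0],"yaw":0,"fingers":-1},
  {"travel":[-0.8,0.05,0],"yaw":0,"fingers":-1},
  {"travel":[-0.8,0.05,0],"yaw":0,"fingers":-1},
  {"travel":[-0.8,0.05,0],"yaw":0,"fingers":-1},
  {"travel":[-0.8,0.05,0],"yaw":0,"fingers":-1},
  {"travel":[-0.8,0.05,0],"yaw":0,"fingers":-1},
  {"travel":[-0.8,0.05,0],"yaw":0,"fingers":-1},
  {"travel":[-0.6,0,0],"yaw":0,"fingers":-1},
])

```text
t: 14.2
ee_pos: [0.4907, -0.322, 0.1768]
eef_rot: [0.707, 0.707, -0.0, 0.0]
ft_force: [-0.4, -0.0, -1.3]
grip_width: 0.0622
finger_force: 20.0
```

Emit:
step_arm([
  {"travel":[-0.1,0,0],"yaw":0,"fingers":-1},
  {"travel":[0,0,0],"yaw":0,"fingers":-1},
  {"travel":[0,0,0],"yaw":0,"fingers":-1},
])

```text
t: 14.5
ee_pos: [0.4911, -0.3221, 0.1766]
eef_rot: [0.706, 0.708, 0.0, -0.0]
ft_force: [-0.1, -0.0, -2.4]
grip_width: 0.0618
finger_force: 20.0
```

Run:
```python
from h import *
np.set_printoptions(precision=4,suppress=True)
o=readout.get_obs(); y=R.from_quat(o['eef_rot']).as_matrix()[:,1]; print(o['ee_pos'],np.degrees(np.arctan2(y[1],y[0])),o['joint_positions'],o['grip_width'])
f=eyes.grab_frame('side'); cv2.imwrite('pics/s3.png',cv2.resize(f['image'][40:240,220:470],(750,600),interpolation=cv2.INTER_CUBIC))
```

```text
[ 0.4911 -0.3221  0.1766] 0.13407543647793835 [-0.7735  0.1427  1.757   0.0002  1.2427 -0.7759] 0.0618440334395135
```

View pics/s3.png

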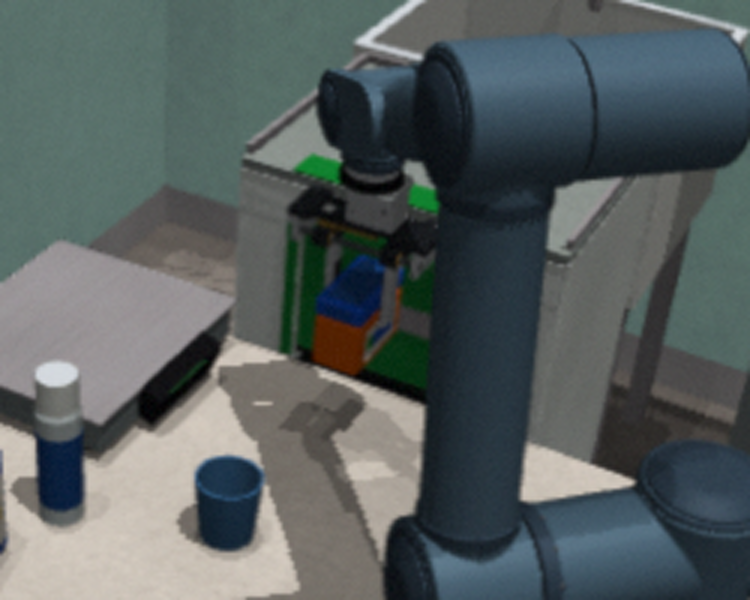

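Emit:
step_arm([
  {"travel":[0,0,0.6],"yaw":0,"fingers":-1},
  {"travel":[0,0,0.7],"yaw":0,"fingers":-1},
  {"travel":[0,0,0.7],"yaw":0,"fingers":-1},
  {"travel":[0,0,0.7],"yaw":0,"fingers":-1},
  {"travel":[0,0,0.6],"yaw":0,"fingers":-1},
  {"travel":[0,0,0.4],"yaw":0,"fingers":-1},
  {"travel":[0,0,0.15],"yaw":0,"fingers":-1},
  {"travel":[0,0,0.08],"yaw":0,"fingers":-1},
  {"travel":[0,0,0],"yaw":0,"fingers":-1},
])

```text
t: 15.45
ee_pos: [0.4917, -0.3231, 0.0596]
eef_rot: [0.706, 0.708, 0.0, 0.0]
ft_force: [-0.6, -0.8, -2.1]
grip_width: 0.0617
finger_force: 20.0
```

Emit:
step_arm([
  {"travel":[0,0,0.06],"yaw":0,"fingers":-1},
  {"travel":[0,0,0],"yaw":0,"fingers":-1},
  {"travel":[0,0,0],"yaw":0,"fingers":1},
  {"travel":[0,0,0],"yaw":0,"fingers":1},
  {"travel":[0,0,0],"yaw":0,"fingers":1},
  {"travel":[0,0,0],"yaw":0,"fingers":1},
  {"travel":[0,0,0],"yaw":0,"fingers":1},
  {"travel":[0,0,-0.8],"yaw":0,"fingers":1},
  {"travel":[0,0,-1],"yaw":0,"fingers":1},
  {"travel":[0,0,-1],"yaw":0,"fingers":1},
  {"travel":[0.8,0,0],"yaw":0,"fingers":-0.35},
  {"travel":[0.9,0,0],"yaw":0,"fingers":-0.35},
  {"travel":[0.9,0,0],"yaw":0,"fingers":-0.35},
  {"travel":[0.9,0,0],"yaw":0,"fingers":-0.35},
  {"travel":[0,0,0],"yaw":0,"fingers":-0.35},
  {"travel":[0,0,0],"yaw":0,"fingers":-0.35},
])

```text
t: 17.05
ee_pos: [0.4912, -0.2179, 0.1413]
eef_rot: [0.706, 0.708, -0.0, 0.0]
ft_force: [0.5, 0.5, -0.4]
grip_width: 0.0496
finger_force: 0.0
```

Run:
```python
from fit import *
np.set_printoptions(precision=4,suppress=True)
o=readout.get_obs(); print(o['ee_pos'],o['grip_width'])
f=eyes.grab_frame('top'); cv2.imwrite('pics/t4.png',cv2.resize(f['image'][120:320,280:480],(600,600)))
m=lidmask(f['image'],(380,195,435,250)); print(m.sum(),fit(f,m,.094,(.491,-.323,0)))
```

```text
[ 0.4912 -0.2179  0.1413] 0.04957256914726656Traceback (most recent call last):
  File "<stdin>", line 5, in <module>
  File "fit.py", line 6, in lidmask
    n,l,s,_=cv2.connectedComponentsWithStats(w); k=1+np.argmax(s[1:,4]); return (l==k).astype(np.uint8)
                                                     ~~~~~~~~~^^^^^^^^^
    return _wrapfunc(a, 'argmax', axis=axis, out=out, **kwds)
    return bound(*args, **kwds)
ValueError: attempt to get argmax of an empty sequence
```

View pics/t4.png

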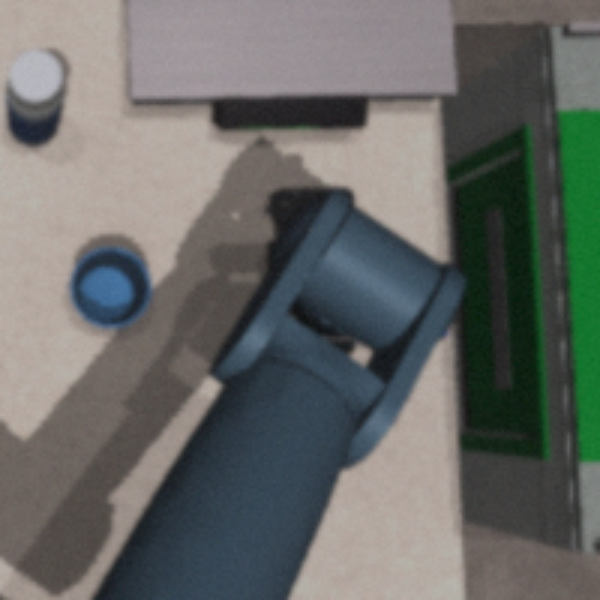

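Run:
```python
from h import *
np.set_printoptions(precision=4,suppress=True)
f=eyes.grab_frame('side'); e=np.array(f['eye'])
def pt(cx,cy,y):
    P=pix2z(f,[[220+cx/3,40+cy/3]],0)[0]; d=P-e; return e+d*(y-e[1])/d[1]
for n,c in dict(knTop=(345,68),knBot=(345,155),ring=(372,178),ringbot=(372,190),bodybot=(375,235),lid=(345,300)).items():
    print(n,pt(*c,-.322),pt(*c,-.30))
o=readout.get_obs(); f2=eyes.grab_frame('wrist'); cv2.imwrite('pics/w4.png',f2['image']); print(o['grip_width'])
u=proj(f2,[[.491,-.262,.094],[.491,-.382,.094]],o); print(u)
```

```text
knTop [ 0.535  -0.322   0.4721] [ 0.5249 -0.3     0.4829]
knBot [ 0.5261 -0.322   0.3673] [ 0.5162 -0.3     0.3797]
ring [ 0.4902 -0.322   0.3487] [ 0.4809 -0.3     0.3613]
ringbot [ 0.4888 -0.322   0.3337] [ 0.4795 -0.3     0.3466]
bodybot [ 0.4794 -0.322   0.2775] [ 0.4702 -0.3     0.2913]
lid [ 0.5094 -0.322   0.1777] [ 0.4998 -0.3     0.1929]
0.041477059175828175
[[279.2692 297.4949]
 [279.2694 433.7808]]
```

Top view: the arm covers the tub, and the wrist knuckle would come close to the cabinet front. I'll turn the tool 90° and push with the opened front finger, which keeps the wrist well back.

Emit:
step_arm([
  {"travel":[0.6,0,0],"yaw":0,"fingers":1},
  {"travel":[0.6,0,0],"yaw":0.5,"fingers":1},
  {"travel":[0,0,0],"yaw":1,"fingers":1},
  {"travel":[0,0,0],"yaw":1,"fingers":1},
  {"travel":[0,0,0],"yaw":1,"fingers":1},
  {"travel":[0,0,0],"yaw":1,"fingers":1},
  {"travel":[0,0,0],"yaw":1,"fingers":1},
  {"travel":[0,0,0],"yaw":1,"fingers":1},
  {"travel":[0,0,0],"yaw":1,"fingers":1},
  {"travel":[0,0,0],"yaw":1,"fingers":1},
  {"travel":[0,0,0],"yaw":1,"fingers":1},
  {"travel":[0,0,0],"yaw":1,"fingers":1},
  {"travel":[0,0,0],"yaw":1,"fingers":1},
  {"travel":[0,0,0],"yaw":1,"fingers":1},
  {"travel":[0,0,0],"yaw":1,"fingers":1},
  {"travel":[0,0,0],"yaw":1,"fingers":1},
  {"travel":[0,0,0],"yaw":1,"fingers":1},
  {"travel":[0,0,0],"yaw":1,"fingers":1},
  {"travel":[0,0,0],"yaw":1,"fingers":1},
  {"travel":[0,0,0],"yaw":1,"fingers":1},
])

```text
t: 19.2
ee_pos: [0.4909, -0.1813, 0.1411]
eef_rot: [0.99, 0.139, -0.0, -0.0]
ft_force: [0.2, -0.2, 0.5]
grip_width: 0.0941
finger_force: 0.0
```

Emit:
step_arm([
  {"travel":[0,0,0],"yaw":1,"fingers":1},
  {"travel":[0,0,0],"yaw":1,"fingers":1},
  {"travel":[0,0,0],"yaw":1,"fingers":1},
  {"travel":[0,0,0],"yaw":1,"fingers":1},
  {"travel":[0,0,0],"yaw":0,"fingers":1},
  {"travel":[0,0,0],"yaw":0,"fingers":1},
])

```text
t: 19.8
ee_pos: [0.491, -0.1815, 0.1411]
eef_rot: [1.0, 0.002, -0.0, -0.0]
ft_force: [-0.1, -0.1, -0.9]
grip_width: 0.0937
finger_force: 0.0
```

Run:
```python
from fit import *
np.set_printoptions(precision=4,suppress=True)
o=readout.get_obs(); M=R.from_quat(o['eef_rot']).as_matrix(); print(o['ee_pos'],M[:,1],o['grip_width'],o['joint_positions'])
f=eyes.grab_frame('wrist'); u=proj(f,[[.491,-.262,.094],[.491,-.382,.094]],o); print(u)
h=cv2.cvtColor(f['image'],cv2.COLOR_BGR2HSV); b=cv2.inRange(h,(100,130,50),(128,255,255))
s=eyes.grab_frame('side')
v=np.hstack([cv2.resize(f['image'],(400,300)),cv2.resize(s['image'][60:240,260:500],(400,300))]); cv2.imwrite('pics/v5.png',v)
```

```text
[ 0.491  -0.1815  0.1411] [ 0.0033 -1.     -0.0002] 0.09371098178004139 [-0.5711  0.0359  1.9418  0.0002  1.1641  0.9964]
[[404.0199 243.0003]
 [588.8143 243.9599]]
```

View pics/v5.png

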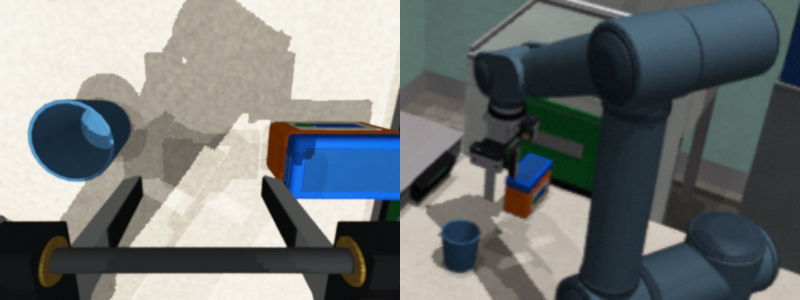

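Wrist and side views: the tub stands straight in front of the flap, with its rear end just ahead of the front finger (wrist picture about (283,165)), and the cup is clear. I'll lower and push.

Emit:
step_arm([
  {"travel":[0,0,0.9],"yaw":0,"fingers":1},
  {"travel":[0,0,0.9],"yaw":0,"fingers":1},
  {"travel":[0,0,0.8],"yaw":0,"fingers":1},
  {"travel":[0.05,0.2,0],"yaw":0,"fingers":1},
  {"travel":[0,0.3,0],"yaw":0,"fingers":1},
  {"travel":[0,0.3,0],"yaw":0,"fingers":1},
  {"travel":[0,0.3,0],"yaw":0,"fingers":1},
  {"travel":[0,0.3,0],"yaw":0,"fingers":1},
  {"travel":[0,0.3,0],"yaw":0,"fingers":1},
  {"travel":[0,0.3,0],"yaw":0,"fingers":1},
  {"travel":[0,0.3,0],"yaw":0,"fingers":1},
  {"travel":[0,0.3,0],"yaw":0,"fingers":1},
])

```text
t: 21.1
ee_pos: [0.4926, -0.2606, 0.0632]
eef_rot: [1.0, 0.001, -0.0, -0.0]
ft_force: [-0.8, 2.4, 1.1]
grip_width: 0.0941
finger_force: 1.0
```

Emit:
step_arm([
  {"travel":[0,0.3,0],"yaw":0,"fingers":1},
  {"travel":[0,0.3,0],"yaw":0,"fingers":1},
  {"travel":[0,0.3,0],"yaw":0,"fingers":1},
  {"travel":[0,0.3,0],"yaw":0,"fingers":1},
  {"travel":[0,0.3,0],"yaw":0,"fingers":1},
  {"travel":[0,0,0],"yaw":0,"fingers":1},
])

```text
t: 21.7
ee_pos: [0.4928, -0.3065, 0.0633]
eef_rot: [1.0, 0.0, 0.0, 0.001]
ft_force: [0.3, -0.2, 0.6]
grip_width: 0.0937
finger_force: 0.0
```

Run:
```python
from fit import *
np.set_printoptions(precision=4,suppress=True)
o=readout.get_obs(); print(o['ee_pos'],o['ft_force'],o['grip_width'])
f=eyes.grab_frame('wrist'); s=eyes.grab_frame('side')
v=np.hstack([cv2.resize(f['image'],(400,300)),cv2.resize(s['image'][60:240,260:500],(400,300))]); cv2.imwrite('pics/v6.png',v)
```

```text
[ 0.4928 -0.3065  0.0633] [ 0.297  -0.1936  0.6382] 0.09372240514509385
```

View pics/v6.png

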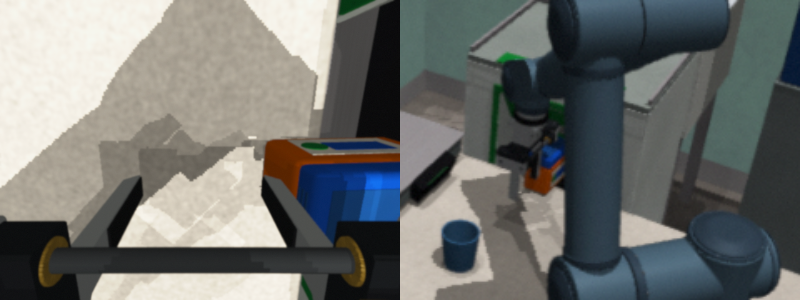

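Wrist view: the tub's front half is through the flap with its rear end against the finger, and it hasn't dropped yet. That was an 11th picture against the limit of 10, so from here I'll check by numbers only. I'll push on a little.

Emit:
step_arm([
  {"travel":[0,0.2,0],"yaw":0,"fingers":1},
  {"travel":[0,0.2,0],"yaw":0,"fingers":1},
  {"travel":[0,0.1,0],"yaw":0,"fingers":1},
  {"travel":[0,0,0],"yaw":0,"fingers":1},
  {"travel":[0,0,0],"yaw":0,"fingers":1},
])

```text
t: 22.3
ee_pos: [0.4927, -0.32, 0.0631]
eef_rot: [1.0, 0.001, -0.0, 0.0]
ft_force: [-0.3, 0.6, -0.8]
grip_width: 0.0942
finger_force: 0.0
```

```bash
cat > chk.py <<'E'
from fit import *
np.set_printoptions(precision=4,suppress=True)
def cnt(n):
    f=eyes.grab_frame(n); h=cv2.cvtColor(f['image'],cv2.COLOR_BGR2HSV)
    for nm,lo,hi in(('orange',(5,150,60),(16,255,255)),('blue',(100,130,50),(128,255,255)),('green',(50,120,25),(75,255,255))):
        k,l,s,c=cv2.connectedComponentsWithStats(cv2.inRange(h,lo,hi)); print(n,nm,[(s[i].tolist()) for i in range(1,k) if s[i,4]>40])
    return f
E
python3 - <<'E'
from chk import *
o=readout.get_obs(); print(o['ee_pos'],o['ft_force'],o['finger_force']); cnt('wrist'); s=cnt('side'); print(eyes.recognise(s,'tub_mid'))
E
```

```text
[ 0.4927 -0.32    0.0631] [-0.2734  0.6374 -0.8139] 0.0
wrist orange [[452, 172, 108, 134, 10492], [545, 177, 15, 14, 97]]
wrist blue [[502, 178, 41, 14, 365]]
wrist green [[453, 0, 43, 20, 475], [509, 190, 35, 7, 150], [406, 383, 23, 37, 411]]
side orange [[554, 1, 6, 24, 81], [343, 154, 15, 19, 185], [220, 271, 34, 39, 349], [21, 280, 11, 19, 85], [30, 280, 9, 13, 59], [15, 286, 9, 13, 58], [0, 305, 46, 115, 1468]]
side blue [[490, 49, 43, 66, 1281], [187, 172, 33, 70, 991], [233, 185, 15, 25, 270], [286, 193, 21, 30, 407], [302, 256, 34, 16, 293], [219, 258, 35, 37, 745], [93, 335, 71, 31, 943]]
side green [[318, 92, 13, 6, 42], [314, 111, 17, 47, 213], [351, 121, 7, 13, 59], [180, 248, 23, 19, 284], [170, 311, 39, 20, 346]]
[{'box': [346.8, 150.5, 356.5, 173.3], 'conf': 0.75}, {'box': [232.6, 159.0, 249.0, 215.8], 'conf': 0.75}, {'box': [296.8, 256.1, 341.1, 295.4], 'conf': 0.65}, {'box': [283.5, 192.2, 309.1, 223.8], 'conf': 0.59}]
```

Emit:
step_arm([
  {"travel":[0,0,0],"yaw":0,"fingers":1},
  {"travel":[0,0,0],"yaw":0,"fingers":1},
  {"travel":[0,0,0],"yaw":0,"fingers":1},
])

```text
t: 22.75
ee_pos: [0.4928, -0.3199, 0.0632]
eef_rot: [1.0, 0.001, 0.0, 0.0]
ft_force: [-0.3, -0.2, -0.5]
grip_width: 0.0939
finger_force: 0.0
```

Run:
```python
from chk import *
o=readout.get_obs(); print(o['ee_pos'],o['ft_force'],o['finger_force']); f=cnt('wrist'); cnt('side')
cv2.imwrite('pics/w7.png',f['image'])
h=cv2.cvtColor(f['image'],cv2.COLOR_BGR2HSV); m=cv2.inRange(h,(5,150,60),(16,255,255))
P=np.argwhere(m)[:,::-1]; q=cv2.approxPolyDP(cv2.convexHull(P.astype(np.int32)),5,True)[:,0]; print(q.tolist())
print(pix2z(f,q,.05,o),pix2z(f,q,.1,o))
print(proj(f,[[.49,-.42,0],[.36,-.424,0],[.62,-.424,0],[.62,-.42,0.2]],o))
```

```text
[ 0.4928 -0.3199  0.0632] [-0.3494 -0.2356 -0.456 ] 0.0
wrist orange []
wrist blue []
wrist green [[453, 0, 44, 20, 486], [437, 0, 123, 341, 28075], [406, 383, 23, 37, 415]]
side orange [[554, 1, 6, 24, 82], [220, 271, 34, 39, 352], [21, 280, 11, 19, 85], [30, 280, 9, 13, 59], [15, 286, 8, 13, 56], [0, 305, 46, 115, 1470]]
side blue [[490, 45, 44, 71, 1298], [187, 172, 33, 70, 990], [233, 185, 14, 25, 257], [286, 193, 21, 30, 414], [302, 257, 33, 15, 290], [219, 258, 35, 37, 744], [93, 335, 71, 31, 943]]
side green [[318, 92, 13, 7, 43], [314, 111, 17, 47, 386], [351, 122, 7, 10, 60], [345, 149, 13, 19, 194], [180, 248, 23, 19, 285], [170, 311, 39, 20, 347]]Traceback (most recent call last):
  File "<stdin>", line 5, in <module>
cv2.error: OpenCV(4.12.0) /io/opencv/modules/imgproc/src/approx.cpp:690: error: (-215:Assertion failed) npoints >= 0 && (depth == CV_32S || depth == CV_32F) in function 'approxPolyDP'
```

It dropped in. I'll back off, lift clear, and check that the flap is shut and everything else is unmoved.

Emit:
step_arm([
  {"travel":[0,-0.6,0],"yaw":0,"fingers":1},
  {"travel":[0,-0.9,0],"yaw":0,"fingers":1},
  {"travel":[0,0,-0.9],"yaw":0,"fingers":1},
  {"travel":[0,0,-0.9],"yaw":0,"fingers":1},
  {"travel":[0,0,-0.9],"yaw":0,"fingers":1},
  {"travel":[0,-0.9,-0.9],"yaw":0,"fingers":1},
  {"travel":[0,-0.9,0],"yaw":0,"fingers":1},
  {"travel":[0,-0.9,0],"yaw":0,"fingers":1},
  {"travel":[0,-0.9,0],"yaw":0,"fingers":1},
  {"travel":[0,-0.9,0],"yaw":0,"fingers":1},
  {"travel":[0,-0.9,0],"yaw":0,"fingers":1},
  {"travel":[0,0,0],"yaw":0,"fingers":1},
  {"travel":[0,0,0],"yaw":0,"fingers":1},
])

```text
t: 24.15
ee_pos: [0.4921, -0.1122, 0.1711]
eef_rot: [1.0, 0.002, -0.0, 0.0]
ft_force: [0.5, 0.0, 0.1]
grip_width: 0.0938
finger_force: 0.0
```

Run:
```python
from chk import *
o=readout.get_obs(); print(o['t'],o['ee_pos'],o['ft_force']); s=cnt('side'); t=eyes.grab_frame('top')
a=cv2.imread('pics/top0.png'); 
for n,im,ref,(x0,y0,x1,y1) in(('flapTop',t['image'],a,(430,150,462,275)),('flapSide',s['image'],cv2.imread('pics/side0.png'),(312,105,385,180)),('full',t['image'],a,(155,205,211,250)),('cup',t['image'],a,(298,195,335,235)),('red',t['image'],a,(215,262,258,315))):
    d=cv2.absdiff(im,ref)[y0:y1,x0:x1].max(2); print(n,d.mean(),(d>40).sum())
```

```text
24.15 [ 0.4921 -0.1122  0.1711] [0.5453 0.0296 0.1289]
side orange [[554, 1, 6, 24, 80], [220, 271, 34, 39, 351], [21, 280, 11, 19, 85], [30, 280, 9, 13, 57], [14, 286, 10, 13, 58], [0, 305, 46, 115, 1531]]
side blue [[497, 0, 50, 116, 2189], [545, 0, 9, 20, 55], [187, 172, 33, 70, 988], [233, 185, 15, 25, 284], [286, 193, 20, 27, 317], [302, 257, 33, 15, 288], [219, 258, 35, 37, 746], [93, 335, 71, 31, 943]]
side green [[323, 119, 64, 61, 2137], [180, 248, 23, 19, 283], [170, 311, 39, 20, 345]]
flapTop 5.74825 0
flapSide 22.33351598173516 1201
full 11.325396825396826 0
cup 53.66554054054054 816
red 27.712154453707768 829
```

```bash
python3 -c "
from bench import arm
print(arm.job_done())"
```

```text
the job is handed in; nothing more can be done
None
```

The empty tub's lid was pressed home, and the tub was pushed through the flap and dropped inside. The flap shut behind it and the job was handed in at about 24 s; I viewed 11 pictures, one over the limit of 10.

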